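# Put the painting things away: brushes in the cup, tins behind the hook

## Task

Put the painting things away: stand every brush from the drying block in the steel cup, heads up, feet on its floor, all leaning out over the side of the rim that has the orange tab. Lay both paint tins flat in the open drawer and push it fully home, and only then swing the red hook over until it rests right down in its catch. Keep the cup upright and do not disturb the stapler, mug, glass cube or mouse.

Things in the scene. Friction and masses are not known exactly. Their poses are not given: they have to be found in the camera images.
- cup: Stainless steel cup, loose, 0.5 kg, round and straight: outer radius 40 mm, height 100 mm, wall 3 mm, floor 5 mm thick (inner radius 37, inner depth 95). Origin: centre of its underside; z up; its x axis points from the cup's axis to the orange tab on the rim (24 mm wide, 34 mm tall, 5 mm thick outside the wall), which may face any way.
- cup_in (a point): Centre of the cup's inner floor.
- rack: Fixed wooden drying block, 60 (x) x 250 (y) x 50 mm high. Origin: centre of its underside. Four square holes 16 mm wide and 40 mm deep (floor 10 mm above the desk) in a row along its y axis at y = -90, -30, 30 and 90 mm, x = 0.
- unit: Fixed low desktop drawer unit, white, 150 (x, depth) x 230 (y, width) x 70 mm high. Origin: centre of its underside. The drawer opens out of its front, towards its -x. On top, a red hook-shaped arm pivots between two small posts (to 96 mm above the desk) at x = 20 mm, y = 0.
- drawer (a joint): Drawer opening in m: 0 fully home, 0.13 fully out; starts partly out. Slides with about 1 N of friction, no spring. Tins cannot go under the unit's top from above, so only the part of the drawer in front of the unit can be loaded.
- drawer_in (a point): Centre of the drawer's inner floor (12 mm above the desk); axes as the unit's. Moves with the drawer; the unit's origin in plan when shut. Inside it is 130 mm (x, from -65 to 65) by 196 mm (y); side walls 30 mm high, the front panel 10 mm thick.
- drawer_front (a point): Middle of the outer face of the drawer's front panel (210 mm wide, 50 mm high, from 9 to 59 mm above the desk), 75 mm to -x of drawer_in. Above it at the middle stands the catch: two ears, 22 mm apart inside, up to 93 mm above the desk, 8 mm thick along x.
- latch (a joint): Angle of the red hook arm in rad: 0 is level, lying between the two ears of the catch on the shut drawer; about 1.57 is upright; starts at 1.65 to 2.0, leaning away from the drawer front; limit 2.1. Stiff hinge: it stays where it is left (0.06 N m), so it must be pushed over and pressed right down.
- latch_pivot (a point): On the hinge axis of the hook arm (parallel to the unit's y), 86 mm above the desk, 20 mm to +x of the unit's origin.
- latch_tip (a point): End of the hook arm, 115 mm from the pivot. The arm is 14 mm wide and 8 mm thick, with a 14 mm down-turned lip at this end; shut, it points to the unit's -x.
- brush1: Paint brush with a red handle, 180 mm long, 40 g; absent in some starts. Handle and ferrule are round, 12 mm across, to 148 mm from the foot; above, a stiff brush head up to 15 mm across. Origin: foot end of the handle; z axis along the brush to the head. Starts standing in a hole of the drying block, head up.
- brush1_tip (a point): Tip of the head of the red brush, 180 mm from the foot.
- brush2: Paint brush with a blue handle, 180 mm long, 40 g; absent in some starts. Handle and ferrule are round, 12 mm across, to 148 mm from the foot; above, a stiff brush head up to 15 mm across. Origin: foot end of the handle; z axis along the brush to the head. Starts standing in a hole of the drying block, head up.
- brush2_tip (a point): Tip of the head of the blue brush, 180 mm from the foot.
- brush3: Paint brush with a green handle, 180 mm long, 40 g; absent in some starts. Handle and ferrule are round, 12 mm across, to 148 mm from the foot; above, a stiff brush head up to 15 mm across. Origin: foot end of the handle; z axis along the brush to the head. Starts standing in a hole of the drying block, head up.
- brush3_tip (a point): Tip of the head of the green brush, 180 mm from the foot.
- brush4: Paint brush with a yellow handle, 180 mm long, 40 g; absent in some starts. Handle and ferrule are round, 12 mm across, to 148 mm from the foot; above, a stiff brush head up to 15 mm across. Origin: foot end of the handle; z axis along the brush to the head. Starts standing in a hole of the drying block, head up.
- brush4_tip (a point): Tip of the head of the yellow brush, 180 mm from the foot.
- tin1: Flat closed paint tin, blue with a pale label, 75 (x) x 40 (y) x 24 mm high, 0.11 kg. Origin: centre of its underside. Lies on the desk at the start.
- tin2: Flat closed paint tin, green with a pale label, 75 (x) x 40 (y) x 24 mm high, 0.11 kg. Origin: centre of its underside. Lies on the desk at the start.
- stapler: Grey stapler, 130 mm long, 55 mm high; to be left alone.
- mug: Blue ceramic mug, 80 mm across, 95 mm high, handle to its +y; to be left alone.
- cube: Clear glass cube, 55 mm; to be left alone.
- mouse: Black wireless mouse, 105 x 60 mm, 34 mm high; to be left alone.

How it is judged:
By the outcome, as a careful person would: the job done as asked, in the order asked, and still so for the second after the job is handed in, with the robot touching nothing.
Of brush1, brush2, brush3, brush4 only 3 to 4 are there at a start; the rules pass over those that are not, and their reading is None.
At some moment in a run one of tin1, tin2 may be knocked a few centimetres aside while the robot is not near it.
It also fails if it takes over 210 s, if anything falls off the work surface, if the arm or the gripper's body presses on something with over 40 N, if the wrist force passes 120 N, or if a joint passes its speed limit or range.

## Robot

A 7-joint arm with a two-finger parallel gripper is mounted at the origin on the work surface. World frame = base frame: x ahead of the robot, y to its left, z up, the work surface at z = 0. Lengths are in m, angles in rad, forces in N, time in s.
With the tool pointing down it reaches from about 0.425 to 0.95 m from the base axis. Payload 4.7 kg.
Tool frame: the origin (TCP) lies between the finger pads; the fingertips stand 25 mm ahead of it and the grasp point (between the pads) lies 6 mm ahead of it; z points along the fingers, y is the line along which they close (so a half turn about z gives the same grasp; the last joint's range is limited). The gripper opens to 85 mm and grips with 20 to 120 N. Pads are 22 mm wide; open, the fingers measure 114 mm over their backs; the gripper's body (76 mm by 85 mm) begins 54 mm behind the grasp point. The pads swing forward as they close: fully open they stand 13 mm farther back than shut.
Start: joints at [-0.029, 0.469, -0.049, 1.532, 0.024, 1.141, -0.082], TCP at [0.675, 0, 0.256] pointing down, gripper open.
Joint ranges: [-2.59, 2.59], [-0.33, 1.99], [-1.39, 1.29], [0.1, 2.45], [-1.04, 4.18], [0.21, 1.99], [-2.66, 2.66]. Speed limits (rad/s): [2.57, 2.57, 3.14, 3.14, 3.14, 3.14, 3.14].

## Interface

Orientations are given as a 3x3 rotation matrix whose columns are the frame's x, y, z axes.
In Python, from rig import * gives the robot as it stands. Calls block until the motion is done:
- movep(position, orientation): joint-space move of the TCP to a pose.
- move_l(position, attitude=None, feed=0.15, until_force=None): straight line of the TCP; attitude=None keeps the orientation; feed is the mean speed in m/s. With until_force (N) it stops when the force on the tool has changed by that much, and returns True; else False.
- move_joints(angles): joint-space move.
- command_gripper(opening, newtons=None): finger opening in m; newtons is the grip in N (None keeps the last); returns when the fingers have stopped.
- sleep(seconds).
- inverse_kinematics(position, orientation): joint angles nearest the present ones, or None.
- sense(): the state.
- camera(name): name is "scene" or "side" or "wrist"; returns (picture, depth): 420x560x3 uint8, red, green, blue; 420x560 float32, m along the optical axis (not along the pixel's ray), 0 where there is no reading.
- camera_params(name): a dict with "K" (3x3 intrinsics, pixels), "position" and "rotation" of the camera in the world; the wrist camera has in their place "tool_from_camera" (4x4, takes a point from camera to tool coordinates, whose origin is the TCP and whose axes are the flange's). Camera axes: x right, y down, z forward; pixel columns grow to the right and rows downward; lengths in m; the calibration is good to about 2 mm. A picture is of the moment at which its call begins: read the wrist's pose just before it. camera_params takes no time and is no camera call.
A pose or a line that the arm cannot do raises Unreachable and nothing moves.
- finish_job(): hands the job in; it is judged then, once.
The state is a dict: "time_s": time; "joint_pos": joint angles; "qd": joint speeds; "joint_efforts": joint torques, N m; "position": TCP position; "tcp_rot": TCP orientation; "wrist_force": force on the tool from outside, world axes, zero at the start; "ft_torque": the same for the moment, N m; "finger_gap": finger opening in m; "gripper_force": force on a finger pad.
Only numpy, scipy, OpenCV 4.12 (cv2) and the standard library are available. Lean on these libraries where they do the work, as an engineer would, in place of code of your own. Each camera call takes 0.05 s, during which the arm holds its last target. There are 200 camera calls.

## Working session

There is one attempt and no reset: what is moved stays moved. The work goes in short steps, each a Python script; the robot and the scene stay as the last script left them, time stands still between calls to the robot, and variables do not carry over. Pictures are saved under pics/ and viewed, at most 14 in all, crops included, and the job is handed in when it is done.

```bash
ls; mkdir -p pics; cat > h.py <<'E'
from rig import *
import numpy as np, cv2
def snap(n,f):
    s=sense(); p,d=camera(n); cv2.imwrite(f'pics/{f}.png',p[:,:,::-1]); c=camera_params(n)
    if n=='wrist':
        T=np.eye(4);T[:3,:3]=np.array(s['tcp_rot']);T[:3,3]=s['position'];M=T@np.array(c['tool_from_camera'])
    else:
        M=np.eye(4);M[:3,:3]=np.array(c['rotation']);M[:3,3]=c['position']
    np.savez(f'pics/{f}.npz',d=d,K=c['K'],M=M,p=p)
    return p,d
def pix(f,u,v,z=None):
    """world point of pixel: by depth, or by intersecting plane z"""
    q=np.load(f'pics/{f}.npz');K,M,d=q['K'],q['M'],q['d']
    r=np.array([(u-K[0,2])/K[0,0],(v-K[1,2])/K[1,1],1.])
    if z is None: c=r*d[int(v),int(u)]; return M[:3,:3]@c+M[:3,3]
    w=M[:3,:3]@r; t=(z-M[2,3])/w[2]; return M[:3,3]+t*w
def cloud(f):
    q=np.load(f'pics/{f}.npz');K,M,d=q['K'],q['M'],q['d']
    v,u=np.mgrid[:d.shape[0],:d.shape[1]]
    c=np.stack([(u-K[0,2])/K[0,0]*d,(v-K[1,2])/K[1,1]*d,d],-1)
    W=c@M[:3,:3].T+M[:3,3]; W[d==0]=np.nan; return W,q['p']
E
python3 - <<'E'
from h import *
for n in('scene','side'):
    snap(n,n+'0'); c=camera_params(n); print(n,np.round(c['K'],1).tolist(),np.round(c['position'],3),np.round(c['rotation'],2).tolist())
print(np.round(camera_params('wrist')['tool_from_camera'],3))
E
```

```text
pics
scene [[416.1, 0.0, 274.8], [0.0, 416.1, 215.2], [0.0, 0.0, 1.0]] [0.803 0.352 0.9  ] [[-0.83, 0.47, -0.29], [0.56, 0.7, -0.45], [-0.01, -0.53, -0.85]]
side [[527.6, 0.0, 277.7], [0.0, 527.6, 209.2], [0.0, 0.0, 1.0]] [ 0.391 -1.056  0.739] [[0.99, -0.07, 0.13], [-0.14, -0.5, 0.86], [0.0, -0.86, -0.5]]
[[-0.001 -0.963 -0.269  0.069]
 [ 1.    -0.    -0.001 -0.   ]
 [ 0.001 -0.269  0.963 -0.118]
 [ 0.     0.     0.     1.   ]]
```

View pics/scene0.png

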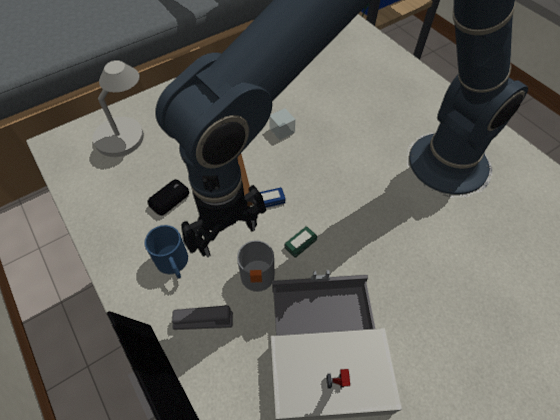

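View pics/side0.png

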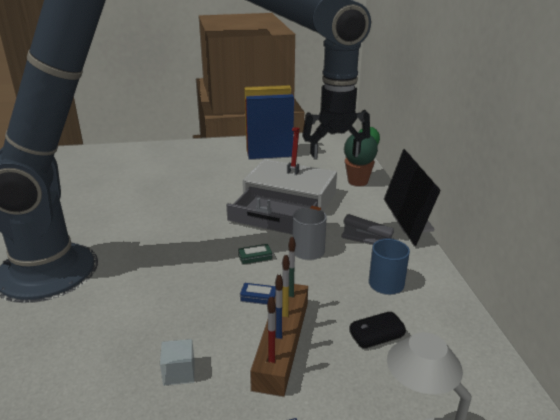

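Scene: cup at (256,265) with the tab at (256,276), tins (272,197) blue and (300,241) green, unit top about (333,372), hook (340,380), drawer out to the upper side. Side: all four brushes, red (271,300) blue (279,280) yellow (286,262) green (292,243); rack (282,340).

```bash
cat > m.py <<'E'
from h import *
def rect(P,name):
    (c,s,a)=cv2.minAreaRect((P[:,:2]*1000).astype(np.float32)); print(name,np.round(c,1),np.round(s,1),round(a,1),len(P),'zmed',np.round(np.median(P[:,2]),4))
if __name__=='__main__':
    W,p=cloud('scene0'); S,ps=cloud('side0')
    def box(W,u0,u1,v0,v1,z0,z1):
        Q=W[v0:v1,u0:u1].reshape(-1,3); return Q[(Q[:,2]>z0)&(Q[:,2]<z1)]
    rect(box(W,265,405,325,418,.066,.074),'unit top')
    rect(box(W,272,380,270,335,.05,.062),'drawer front top')
    rect(box(W,300,340,262,290,.075,.1),'ears')
    rect(box(W,320,360,362,395,.1,.3),'hook')
    rect(box(S,280,305,120,180,.1,.3),'hook side'); Q=box(S,280,305,120,180,.1,.3); print(Q[Q[:,2].argmax()],Q[Q[:,2].argmin()])
    rect(box(W,284,322,225,258,.018,.03),'tin2'); rect(box(W,258,290,184,212,.018,.03),'tin1')
    rect(box(S,235,275,240,268,.018,.03),'tin2s'); rect(box(S,238,278,280,306,.018,.03),'tin1s')
    rect(box(W,232,280,236,292,.095,.104),'cup rim')
    rect(box(S,250,315,280,400,.046,.053),'rack top s')
    rect(box(S,288,330,200,230,.095,.104),'cup rim s')
    for n,u,v in(('red',271,300),('blue',279,280),('yel',286,262),('grn',292,243)):
        Q=box(S,u-9,u+9,v-10,v+20,.06,.19); print(n,np.round(np.median(Q,0),4),np.nanmax(S[v-30:v+20,u-8:u+8,2]))
    h=cv2.cvtColor(p,cv2.COLOR_RGB2HSV); m=(h[...,0]>3)&(h[...,0]<18)&(h[...,1]>170)
    m[:,:230]=0;m[:,285:]=0;m[:230]=0;m[300:]=0; print('tab',m.sum(),np.nanmedian(W[m],0),np.argwhere(m).mean(0))
    hs=cv2.cvtColor(ps,cv2.COLOR_RGB2HSV); m=(hs[...,0]>3)&(hs[...,0]<18)&(hs[...,1]>150);m[:195]=0;m[218:]=0;m[:,:300]=0;m[:,330:]=0;print('tab s',m.sum(),np.nanmedian(S[m],0))
E
python3 m.py
```

```text
unit top [620.3 266. ] [151. 231.] 60.0 9588 zmed 0.07
drawer front top [525.5  98.7] [ 36.2 208.1] 52.1 475 zmed 0.0582
ears [523.5  97.3] [10.  34.7] 61.6 44 zmed 0.091
hook [638.3 295.8] [30.5 14. ] 59.0 204 zmed 0.1987
hook side [621.3 269.5] [566.   43.2] 83.2 343 zmed 0.1291
[ 6.00967260e-01 -5.97829346e-04  2.99657542e-01] [0.6317855  0.53939719 0.10001258]
tin2 [488.8 -19.9] [76.  40.9] 8.5 467 zmed 0.0241
tin1 [ 472.7 -165.2] [44.8 59.8] 72.8 294 zmed 0.0239
tin2s [486.9 -22.6] [75.7 45.2] 6.8 357 zmed 0.0242
tin1s [ 478.8 -171.5] [45.5 75.3] 69.7 449 zmed 0.0243
cup rim [620.7  -8. ] [79.4 78.7] 7.9 244 zmed 0.1
rack top s [ 507.9 -311.6] [253.4  60.6] 69.7 2047 zmed 0.0503
cup rim s [619.2  -9.8] [79.9 81.3] 14.1 201 zmed 0.0994
red [ 0.4815 -0.3969  0.1537] 0.1919096079761029
blue [ 0.503  -0.3388  0.1491] 0.19063647305096143
yel [ 0.5222 -0.2845  0.1493] 0.19153799500235524
grn [ 0.5376 -0.2324  0.1678] 0.19153799500235524
tab 123 [0.64214047 0.02715427 0.09969017] [275.70731707 255.58536585]
tab s 15 [0.6416227  0.02329678 0.10357903]
```

```bash
cat >> h.py <<'E'
def R(psi,az=0,tilt=0):
    """tool y axis at azimuth psi (deg); tool body leaning by tilt toward azimuth az"""
    a,t,p=np.radians([az,tilt,psi]); z=np.array([-np.sin(t)*np.cos(a),-np.sin(t)*np.sin(a),-np.cos(t)])
    y=np.array([np.cos(p),np.sin(p),0]); y-=z*(y@z); y/=np.linalg.norm(y); return np.stack([np.cross(y,z),y,z],1)
def best(pos,psi,**k):
    """choose psi or psi+180 with joint 7 nearest centre and reachable"""
    o=[]
    for q in(psi,psi+180):
        j=inverse_kinematics(pos,R(q,**k))
        if j is not None: o.append((abs(j[6]),q))
    return min(o)[1] if o else None
E
python3 - <<'E'
from h import *
print(best([.508,-.312,.38],-20), best([.6,0,.3],-31,az=59,tilt=15), best([.554,.152,.2],150), sense()['time_s'])
q=best([.508,-.312,.38],-20)
movep([.49,-.30,.38],R(q)); snap('wrist','w1'); print(sense()['time_s'])
W,p=cloud('w1'); hs=cv2.cvtColor(p,cv2.COLOR_RGB2HSV)
m=(W[...,2]>.16)&(W[...,2]<.2); n,l,st,c=cv2.connectedComponentsWithStats(m.astype(np.uint8))
for i in range(1,n):
    if st[i,4]>15: print(st[i],np.round(np.nanmean(W[l==i],0),4))
E
```

```text
-20 -31 330 0.1
1.5417
[296 107  14  15 143] [ 0.5377 -0.2277  0.1809]
[295 164  13  13 123] [ 0.5175 -0.2818  0.1809]
[294 213  12  16 132] [ 0.4973 -0.3369  0.1793]
[293 259  12  17 150] [ 0.4768 -0.3926  0.1778]
```

View pics/w1.png

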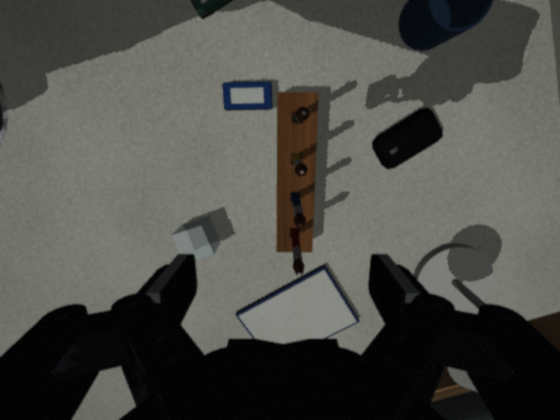

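The wrist view shows four heads at (302,114), (301,170), (299,219), (298,266), which agrees with the rack-hole fit. Next: place the first brush, then look.

```bash
cat >> h.py <<'E'
BR=dict(green=(.5385,-.2275),yellow=(.518,-.2825),blue=(.4975,-.338),red=(.477,-.394))
CUP=np.array([.6205,-.0085]); AZ=58.8
def pick(n):
    x,y=BR[n]; command_gripper(.05,25); movep([x,y,.26],R(-20)); move_l([x,y,.147],feed=.15)
    command_gripper(0,40); s=sense(); print(n,'gap',s['finger_gap'],'f',s['gripper_force'])
    move_l([x,y,.30],feed=.2)
    s=sense(); print('held',s['finger_gap'],s['time_s'])
def place(t,l,tilt=15,az=None):
    az=AZ if az is None else az; a=np.radians(AZ); T=np.array([np.cos(a),np.sin(a)]); L=np.array([np.sin(a),-np.cos(a)])
    Q=R(AZ-90,az=az,tilt=tilt); f=np.r_[CUP+t*T+l*L,.0065]; g=f-.137*Q[:,2]
    movep(g-.14*Q[:,2],Q); move_l(g-.012*Q[:,2],feed=.15)
    h=move_l(g+.004*Q[:,2],feed=.03,until_force=3); s=sense(); print('touch',h,np.round((np.array(s['position'])-g)@Q[:,2],4),np.round(s['wrist_force'],1))
    command_gripper(.03); sleep(.5); move_l(np.array(s['position'])-.15*Q[:,2],feed=.2); print(sense()['time_s'])
E
python3 - <<'E'
from h import *
pick('green'); place(-.026,-.0065); snap('scene','s1'); snap('wrist','w2'); snap('side','d1')
a=cv2.imread('pics/s1.png')[190:310,190:330]; b=cv2.imread('pics/w2.png'); c=cv2.imread('pics/d1.png')[120:280,240:400]
cv2.imwrite('pics/v1.png',np.hstack([cv2.resize(a,(350,300)),cv2.resize(c,(300,300)),]))
E
```

```text
green gap 0.011216929928658248 f 38.93850815402402
held 0.011109843872161662 4.875
touch True -0.0004 [-0.6  0.3  4. ]
9.125
```

View pics/v1.png

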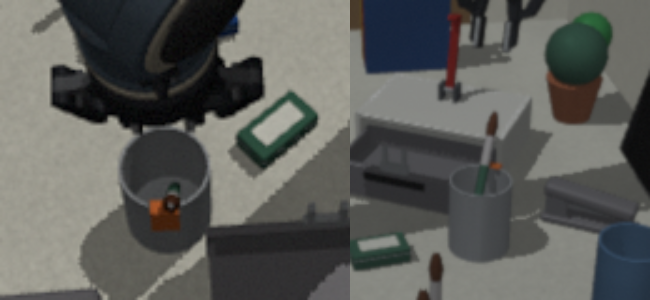

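View pics/w2.png

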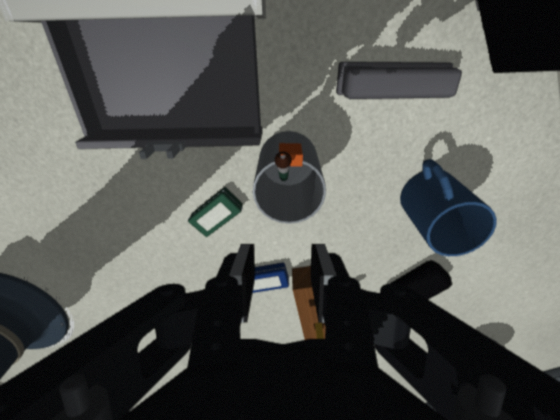

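The green brush stands in the cup, leaning over the tab: head (283,158) and tab (290,152) in the wrist view. Next the second and third brush.

```bash
cat >> h.py <<'E'
def heads(f):
    W,p=cloud(f); a=np.radians(AZ); B=(W[...,:2]-CUP)@np.array([[np.cos(a),np.sin(a)],[np.sin(a),-np.cos(a)]]).T
    m=(W[...,2]>.125)&(W[...,2]<.2)&(np.hypot(B[...,0],B[...,1])<.12); n,l,st,c=cv2.connectedComponentsWithStats(m.astype(np.uint8))
    for i in range(1,n):
        if st[i,4]>15: print('head',st[i].tolist(),np.round(np.r_[B[l==i].mean(0),W[l==i][:,2].max()],4))
    m=(W[...,2]>.095)&(W[...,2]<.104)&(np.hypot(B[...,0],B[...,1])<.06)
    Q=(W[m][:,:2]*1000).astype(np.float32); print('cup',cv2.minEnclosingCircle(Q))
E
python3 - <<'E'
from h import *
heads('w2')
pick('yellow'); place(-.026,.008); snap('wrist','w3'); heads('w3')
E
```

```text
head [275, 152, 17, 19, 249] [ 0.0564 -0.0073  0.1657]
cup ((620.9341430664062, -6.999131679534912), 43.15207290649414)
yellow gap 0.010784046449884116 f 38.96495186345419
held 0.010884128249133247 13.1417
touch True -0.0001 [1.6 1.1 4.1]
17.575
head [256, 152, 17, 19, 256] [ 0.0563 -0.0079  0.1651]
head [275, 152, 18, 20, 249] [0.0563 0.0078 0.165 ]
cup ((621.1865844726562, -7.738986015319824), 42.73225021362305)
```

View pics/w3.png

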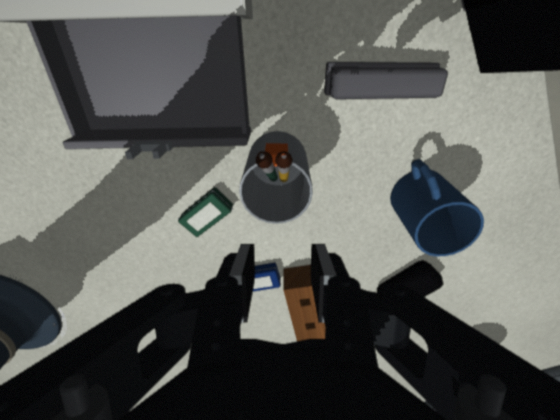

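Both brushes lean side by side over the tab, heads at (264,160) and (284,160). Next the outer two.

```bash
python3 - <<'E'
from h import *
pick('blue'); place(-.018,-.0212,tilt=12); snap('wrist','w4'); heads('w4')
E
```

```text
blue gap 0.010811768328669372 f 38.85753927694168
held 0.010891417296149801 21.6833
touch True 0.0002 [0.5 0.2 4.1]
26.325
head [279, 149, 29, 31, 480] [ 0.0527 -0.0136  0.1721]
head [309, 150, 18, 22, 274] [0.0547 0.0065 0.1644]
cup ((621.3885498046875, -8.343121528625488), 42.52511978149414)
```

```bash
python3 - <<'E'
from h import *
b=cv2.imread('pics/w4.png')[90:250,200:360]; c=cv2.imread('pics/w4.png')
cv2.imwrite('pics/v4.png',np.hstack([cv2.resize(b,(420,420)),c[:,:370]]))
E
```

```text
(no output)
```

View pics/v4.png

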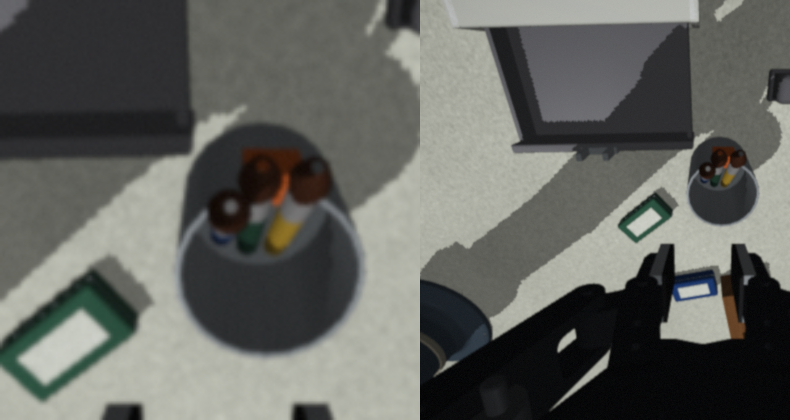

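Blue rests beside the others, head (229,212) in the crop. Now red.

```bash
python3 - <<'E'
from h import *
pick('red'); place(-.018,.0212,tilt=12); snap('wrist','w5'); heads('w5')
move_l([.6,-.12,.40]); movep([.45,-.25,.4],R(-20)); snap('scene','s5'); snap('side','d5'); print(sense()['time_s'])
W,p=cloud('s5')
from m import rect
for n,h0,h1 in(('blue',100,125),('green',55,95)):
    hs=cv2.cvtColor(p,cv2.COLOR_RGB2HSV); k=(W[...,2]>.018)&(W[...,2]<.03)&(W[...,0]<.6)
    nn,l,st,c=cv2.connectedComponentsWithStats(k.astype(np.uint8))
    for i in range(1,nn):
        if 250<st[i,4]<900: rect(W[l==i],str(c[i])); 
    break
b=cv2.imread('pics/w5.png')[90:250,200:360]; a=cv2.imread('pics/s5.png')[150:310,190:400]
cv2.imwrite('pics/v5.png',np.hstack([cv2.resize(b,(400,400)),cv2.resize(a,(400,305)).repeat(1,0) if 0 else cv2.resize(a,(400,400))]))
E
```

```text
red gap 0.011292670388902255 f 38.86025918296582
held 0.01119568406247411 30.625
touch True 0.0003 [-0.3  1.2  3.6]
35.4417
head [229, 150, 59, 30, 1013] [ 0.0519 -0.0005  0.1718]
cup ((620.1500854492188, -6.706787109375), 43.12177276611328)
37.8
[444.00877193 169.23099415] [29.2 12.6] [ 95.7 149.9] 21.4 342 zmed 0.0231
[282.82222222 201.2962963 ] [ 459.9 -137.1] [41.3 75.3] 71.4 405 zmed 0.0242
[300.08955224 240.36247335] [489.4 -20.5] [75.3 41.3] 8.5 469 zmed 0.0239
```

View pics/v5.png

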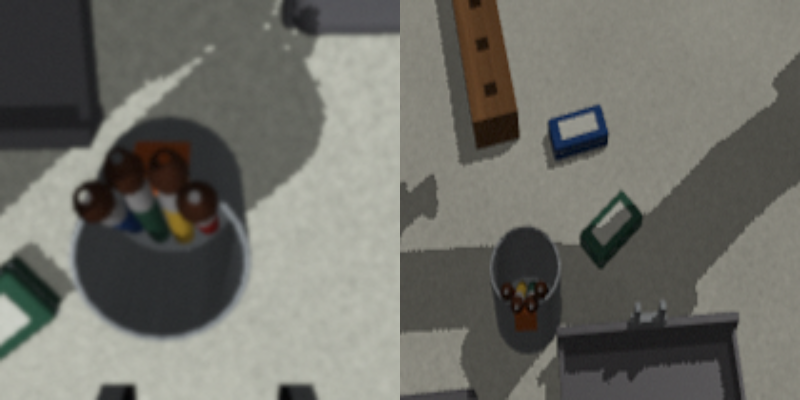

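All four brushes lean over the tab; the blue tin has been knocked (now at (283,201) in the full scene view) and was re-measured. Now the tins, green first.

```bash
cat >> h.py <<'E'
UC=np.array([.6203,.2660]); UA=np.radians(60.); UX=np.array([np.cos(UA),np.sin(UA)]); UY=np.array([-np.sin(UA),np.cos(UA)])
def U(x,y): return UC+x*UX+y*UY
def unit_stats(f):
    W,p=cloud(f); D=W[...,:2]-UC; x=D@UX; y=D@UY; z=W[...,2]
    m=(abs(y)<.1)&(z>.055)&(z<.061)&(x<-.08); print('front top x',np.round(np.percentile(x[m],[3,50,97]),4),'y',np.round(np.percentile(y[m],[1,99]),4),m.sum())
    m=(abs(y)<.03)&(z>.08)&(z<.096)&(x<-.06)&(x>-.22); print('ears x',np.round(np.percentile(x[m],[5,50,95]),4),'y',np.round(np.percentile(y[m],[1,50,99]),4),m.sum())
    m=(z>.066)&(z<.073)&(abs(x)<.1)&(abs(y)<.15); print('top x',np.round(np.percentile(x[m],[1,99]),4),'y',np.round(np.percentile(y[m],[1,99]),4))
    return x,y,z
def tin(c,psi,dst):
    Q=best([*c,.03],psi); psi=Q; command_gripper(.07,30); movep([*c,.16],R(psi)); 
    print('down',move_l([*c,.03],feed=.12,until_force=15)); command_gripper(0,30); print('gap',sense()['finger_gap'])
    move_l([*c,.2],feed=.2); D=U(*dst); q=best([*D,.2],330); movep([*D,.2],R(q)); move_l([*D,.06],feed=.15)
    print('land',move_l([*D,.040],feed=.04,until_force=4),sense()['position'][2]); command_gripper(.054); move_l([*D,.22],feed=.2); print(sense()['time_s'])
E
python3 - <<'E'
from h import *
unit_stats('s5')
tin((.4894,-.0205),98.5,(-.132,-.047))
snap('wrist','w6'); unit_stats('w6')
movep([.45,-.25,.4],R(-20)); snap('scene','s6')
W,p=cloud('s6'); k=(W[...,2]>.018)&(W[...,2]<.045)&(W[...,0]<.7)&(W[...,0]>.4)
nn,l,st,c=cv2.connectedComponentsWithStats(k.astype(np.uint8))
from m import rect
for i in range(1,nn):
    if 250<st[i,4]<1500: rect(W[l==i],str(c[i]))
E
```

```text
front top x [-0.712  -0.1942 -0.1878] y [-0.0959  0.0967] 502
ears x [-0.1979 -0.1924 -0.1898] y [-0.0173 -0.0126  0.0161] 36
top x [-0.0726  0.0743] y [-0.1133  0.1121]
down False
gap 0.03934255815880569
land True 0.04257733402680371
45.8917
front top x [-0.199  -0.1928 -0.1896] y [-0.0988  0.0985] 1518
ears x [-0.199  -0.1929 -0.1914] y [-0.0167 -0.0141 -0.0107] 99
top x [-0.0748  0.0319] y [-0.1125  0.113 ]
[175.1127451  191.05637255] [ 677.  -318.7] [60.9 57.3] 15.1 408 zmed 0.0325
[282.67741935 201.24813896] [ 459.4 -137.4] [42.7 74.8] 71.7 403 zmed 0.0239
[326.66490765 296.32058047] [552.8 147.6] [106.8 208.7] 60.0 758 zmed 0.0362
[300.34705882 313.15441176] [595.4 127.9] [75.3 40.3] 60.2 680 zmed 0.0358
```

View pics/s6.png

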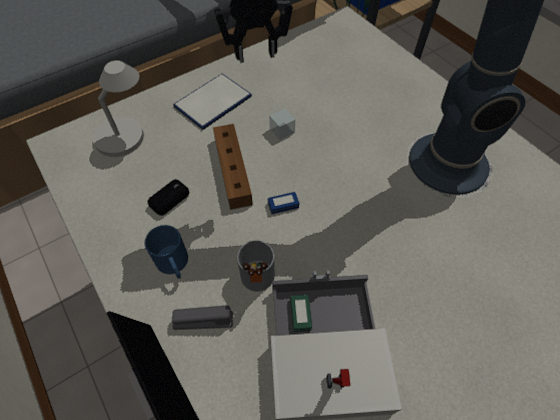

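The green tin lies flat in the drawer at (300,313); the blue tin is at (283,201). Now the blue tin, then a check of the drawer.

```bash
python3 - <<'E'
from h import *
from m import rect
tin((.4595,-.1373),71.6,(-.132,.045))
movep([.45,-.25,.4],R(-20)); snap('scene','s7')
W,p=cloud('s7'); k=(W[...,2]>.018)&(W[...,2]<.045)&(W[...,0]<.7)&(W[...,0]>.4)
nn,l,st,c=cv2.connectedComponentsWithStats(k.astype(np.uint8))
for i in range(1,nn):
    if 250<st[i,4]<1500: rect(W[l==i],str(c[i]))
a=unit_stats('s7')
E
```

```text
down False
gap 0.03942644044125022
land True 0.0425477225613918
56.6167
[175.06483791 190.94513716] [ 675.4 -319.3] [59.7 59. ] 11.3 401 zmed 0.0324
[326.95079787 296.36303191] [553.4 147.8] [106.7 208.4] 59.8 752 zmed 0.0365
[300.41654357 313.24519941] [595.5 128.2] [75.4 40.2] 59.8 677 zmed 0.0359
[342.9        312.19285714] [518.  177.7] [75.5 40.5] 60.1 700 zmed 0.0358
front top x [-0.7128 -0.1933 -0.1869] y [-0.0956  0.0978] 490
ears x [-0.1959 -0.1907 -0.1888] y [-0.0175  0.0102  0.0164] 37
top x [-0.0726  0.0742] y [-0.1133  0.1122]
```

Both tins lie flat in the drawer at z 0.036. Push the drawer home.

```bash
python3 - <<'E'
from h import *
command_gripper(0,30); q=330
P=lambda x,z,y=0:[*U(x,y),z]
movep(P(-.245,.2),R(q)); move_l(P(-.245,.053),feed=.15); s=sense(); print(s['time_s'])
print(move_l(P(-.10,.053),feed=.06,until_force=9), (np.array(sense()['position'][:2])-UC)@UX)
h=move_l(P(-.075,.053),feed=.02,until_force=12); s=sense(); print(h,(np.array(s['position'][:2])-UC)@UX,s['wrist_force'])
p=np.array(s['position']); move_l(p-np.r_[.04*UX,0],feed=.1); p=np.array(sense()['position']); move_l([p[0],p[1],.25],feed=.2)
movep([.45,-.25,.4],R(-20)); snap('scene','s8'); snap('side','d8'); unit_stats('s8'); print(sense()['time_s'])
a=cv2.imread('pics/s8.png')[220:420,200:420]; b=cv2.imread('pics/d8.png')[110:290,200:400]
cv2.imwrite('pics/v8.png',np.hstack([cv2.resize(a,(400,364)),cv2.resize(b,(400,364))]))
E
```

```text
61.4333
False -0.10008306996041474
True -0.09392573339176939 [0.96810856 0.07410164 0.03858033]
front top x [-0.7176 -0.691  -0.6619] y [-0.0754 -0.0142] 152
ears x [-0.0743 -0.0698 -0.0663] y [-0.0176  0.0102  0.0163] 44
top x [-0.0726  0.0743] y [-0.1133  0.1122]
68.05
```

View pics/v8.png

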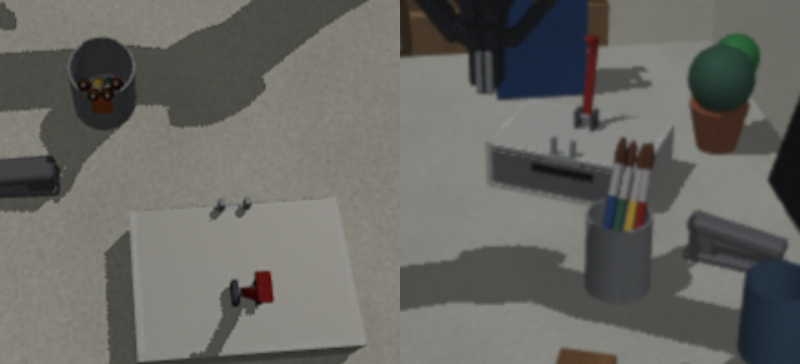

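The drawer looks shut (ears at x -74 to -66 mm, as they should be) and the brushes lean over the tab. A gentle second push will confirm it is home, then the hook.

```bash
python3 - <<'E'
from h import *
P=lambda x,z,y=0:[*U(x,y),z]; X=lambda:round(float((np.array(sense()['position'][:2])-UC)@UX),4)
movep(P(-.14,.2),R(330)); move_l(P(-.14,.053),feed=.15); move_l(P(-.102,.053),feed=.1)
f0=np.array(sense()['wrist_force'])
print(move_l(P(-.085,.053),feed=.015,until_force=2.5),X()); print(move_l(P(-.085,.053),feed=.015,until_force=12),X(),np.array(sense()['wrist_force'])-f0)
move_l(P(-.13,.053),feed=.1); move_l(P(-.13,.25),feed=.2); snap('side','d9'); unit_stats('d9')
W,p=cloud('d9'); D=W[...,:2]-UC;x=D@UX;y=D@UY;z=W[...,2]; m=(abs(y)<.1)&(z>.015)&(z<.05)&(x<-.06)&(x>-.12); print('front face',np.percentile(x[m],[5,50,95]),m.sum())
m=(abs(y)<.02)&(z>.1)&(z<.25)&(abs(x-.03)<.06); print('hook pts',[(round(float(np.median(z[m&(abs(z-h)<.01)])),3),round(float(np.median(x[m&(abs(z-h)<.01)])),4)) for h in(.12,.15,.18,.195) if (m&(abs(z-h)<.01)).any()])
print(sense()['time_s'])
E
```

```text
True -0.0937
True -0.0942 [-0.36680048 -0.21101596  1.53467376]
front top x [-0.7232 -0.6952 -0.667 ] y [-0.0771 -0.0166] 393
ears x [-0.0787 -0.0742 -0.0688] y [-0.0174  0.0102  0.0168] 34
top x [-0.0785  0.0737] y [-0.1137  0.114 ]
front face [-0.07989214 -0.07539674 -0.07142864] 610
hook pts [(0.12, 0.0239), (0.15, 0.0295), (0.179, 0.0381), (0.198, 0.0326)]
74.1667
```

The drawer is home: the finger met firm resistance where it first stopped, and the front face is at -75 mm. Now the hook.

```bash
python3 - <<'E'
from h import *
P=lambda x,z,y=0:[*U(x,y),z]
movep(P(.0,.32),R(330)); move_l(P(.105,.32),feed=.2); move_l(P(.105,.172),feed=.15)
print('sweep',move_l(P(-.035,.172),feed=.08,until_force=15),sense()['wrist_force'])
print('press',move_l(P(-.035,.10),feed=.04,until_force=12),sense()['position'][2],sense()['wrist_force'])
z=sense()['position'][2]
print('press2',move_l(P(-.035,z-.01),feed=.02,until_force=20),sense()['position'][2])
p=sense()['position']; move_l([p[0],p[1],.3],feed=.15)
movep([.45,-.25,.4],R(-20)); snap('side','d10'); snap('scene','s10'); print(sense()['time_s'])
for f in('d10','s10'):
    x,y,z=unit_stats(f); m=(abs(y)<.006)&(z>.075)&(z<.2)&(x<.06)&(x>-.12)
    print('arm',[(c,np.round(np.median(z[m&(abs(x-c)<.006)]),4)) for c in(-.09,-.06,-.04,-.02,0.) if (m&(abs(x-c)<.006)).any()])
a=cv2.imread('pics/s10.png')[220:420,200:420]; b=cv2.imread('pics/d10.png')[110:290,200:400]
cv2.imwrite('pics/v10.png',np.hstack([cv2.resize(a,(400,364)),cv2.resize(b,(400,364))]))
E
```

```text
sweep False [0.49504626 0.43079295 0.34368777]
press True 0.11510785238661131 [-0.96943443 -0.09343944  6.88113293]
press2 True 0.1150996041599524
83.4667
front top x [-0.723  -0.6963 -0.6656] y [-0.0773 -0.0118] 384
ears x [-0.0968 -0.0777 -0.0647] y [-0.0173 -0.0021  0.0172] 86
top x [-0.0801  0.0742] y [-0.1143  0.1145]
arm [(-0.09, np.float64(0.0869)), (-0.06, np.float64(0.0903)), (-0.04, np.float64(0.0897)), (-0.02, np.float64(0.091)), (0.0, np.float64(0.0906))]
front top x [-0.7201 -0.6907 -0.6651] y [-0.0769 -0.0145] 137
ears x [-0.0914 -0.0724 -0.0622] y [-0.0176 -0.0011  0.0158] 171
top x [-0.0725  0.0743] y [-0.1134  0.1122]
arm [(-0.09, np.float64(0.0899)), (-0.06, np.float64(0.0897)), (-0.04, np.float64(0.0899)), (-0.02, np.float64(0.0898)), (0.0, np.float64(0.0898))]
```

View pics/v10.png

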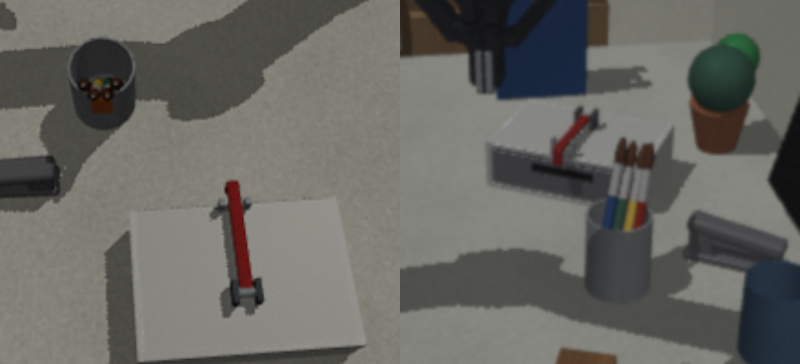

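The hook lies level between the ears (top at 90 mm all along), the drawer is shut, and all four brushes lean over the tab. Handing in.

```bash
python3 -c "
from rig import *
print(finish_job())"
```

```text
the job is handed in; nothing more can be done
None
```

The job is handed in: all four brushes stand in the cup leaning over the orange tab, both tins lie flat in the closed drawer, and the hook was then pressed level in its catch, in about 84 s; no verdict was returned, and I judged the brush feet from touch and head height, not by seeing them.

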